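# Jam the locknut of a denture flask press

## Robot

A 6-joint arm with a two-finger parallel gripper is mounted at the origin on the work surface. World frame = base frame: x ahead of the robot, y to its left, z up, the work surface at z = 0. Lengths are in m, angles in rad, forces in N, time in s.
With the tool pointing down it reaches from about 0.4 to 0.825 m from the base axis. Payload 7 kg.
Tool frame: the origin (TCP) lies on the centre line of the jaws, within the pads' length; the fingertips stand tip_reach ahead of it and the grasp point (between the pads) is the TCP (tip_reach is the distance from the TCP to the fingertips, in m); z points along the fingers, y is the line along which they close (so a half turn about z gives the same grasp; the last joint's range is limited). The gripper opens to 88 mm and grips with 3 to 60 N. Pads are 19 mm wide; open, the fingers measure 130 mm over their backs; the gripper's body (78 mm by 193 mm) begins 47 mm behind the grasp point.
Start: joints at [-1.017, 0.359, 0.012, 0, -1.224, -0.288], TCP at [0.177, -0.651, 0.246] pointing down, gripper open.
Joint ranges: [-3.07, 3.07], [-1.43, 2.12], [-1.02, 1.25], [-3.03, 1.67], [-3.05, -0], [-3.03, 3.03]. Speed limits (rad/s): [2.39, 2.39, 3.01, 3.14, 3.14, 3.14].

## Interface

Orientations are given as [roll, pitch, yaw] about the fixed x, y, z axes, in that order (R = Rz(yaw) Ry(pitch) Rx(roll)).
In Python, from station import get_state, grab_frame, calibration, job_done, find_in, mark_of, tip_reach gives the robot as it stands.
- The arm moves only by the shell command python3 -m handwheel 'ROWS' [OPENING] [FORCE]. ROWS is JSON, a list of rows, each an object with "delta_pos": the shift along the world's x, y, z in units of 30 mm (1.0 is 30 mm), a list of three; "dr": the turn, a rotation vector about the world's x, y, z in degrees, a list of three. In form: [{"delta_pos": [tx, ty, tz], "dr": [rx, ry, rz]}, ...]. A call has 1 to 10 rows; each row shifts and turns the commanded pose from where the row before left it; what a row does not reach is not made up. A row lasts 1/10 s, in which the tool goes at most 50 mm and 8.59 degrees, less where a joint would pass 70% of its speed; a pose out of reach is approached as far as the arm can. A call is refused whole if a number of a shift passes 1 or a number of a turn 8.59, either way. A call with a gripper value outside its range is refused whole. OPENING is the closure, from -1 (fully open) to 1 (shut), set as the call begins (- or left out, the last holds). The fingers move at their own pace and stop on an object; FORCE is the grip in N (left out, the last holds). Time passes only in rows, so rows that do not move let the fingers close. It gives the time, the measured TCP pose, the force, the opening and the grip force at its end, in the units of the state.
- get_state(): the state, without advancing time (a new reading comes with each control period).
- grab_frame(name): name is "side" or "top" or "wrist"; returns the picture (384x512x3 uint8, red, green, blue); there is no depth.
- calibration(name): a dict with "fx", "fy", "cx", "cy" (pixels), "extrinsics" (4x4, takes a point from world to camera coordinates). Camera axes: x right, y down, z forward; pixel columns grow to the right and rows downward; lengths in m; the calibration is good to about 2 mm. A picture is of the moment at which its call begins: read the wrist's pose just before it. calibration takes no time and is no camera call; for the wrist camera it gives the pose at the moment of the call.
- job_done(): hands the job in; it is judged then, once.
Trained networks look in the newest picture that a camera, given by its name, has taken for a name from the list of things; names that differ only in an ending like _2 or _b are one class to them, and where a whole thing is asked for, a point or a joint stands for the part that bears it (a point fixed in the world has none). Each returns a list of dicts, best first, with "conf" (0 to 1); they miss things now and then, are a little off and sometimes report something else, mostly with a low value. They report only what shows in the picture. A call takes as long as a camera call. They do not tell look-alikes from the thing itself.
- find_in(camera, query): "location" ([column, row] in pixels, amid what is visible of it).
- mark_of(camera, query): "location" ([column, row] in pixels: a listed point, or the origin of a listed thing).
The state is a dict: "t": time; "q": joint angles; "qd": joint speeds; "joint_efforts": joint torques, N m; "eef_pos": TCP position; "ee_rot": TCP orientation; "force": force on the tool from outside, world axes, zero at the start; "moment": the same for the moment, N m; "width": finger opening in m; "gripper_force": force on a finger pad.
Only numpy, scipy, OpenCV 4.12 (cv2) and the standard library are available. Lean on these libraries where they do the work, as an engineer would, in place of code of your own. Each camera call takes 0.05 s, during which the arm holds its last target. There are 200 camera calls.

## Task

Lock the blue flask press: put the orange-handled key flat down over the square head of the press screw, with its tail lying in the saddle on the bridge so that the screw is held still, and let go of it. Then turn the brass locknut clockwise (seen from above) by its black handle until it comes up tight, without letting the screw turn with it. Leave the key on the screw, and do not disturb the green-handled key or the plaster cast.

Things in the scene. Friction and masses are not known exactly. Their poses are not given: they have to be found in the camera images.
- orange_key_grip (a point): Orange grip block, 34 x 20 x 38 mm (x, y, z), of a loose flat steel key; this point is its centre, 31 mm above the key's underside. z up, x along the key away from its socket: a 28 mm square hole, sides along x and y, through a 46 mm square plate 12 mm thick, its centre 48 mm from here at -x. The bar under the block is 18 mm wide, 12 mm thick; its tail ends 54 mm from here at +x. 150 to 310 g.
- seat (a point): Fixed point of the blue press on the screw's upright axis, 136 mm up: the seated key's underside rests here. z up, y along the bridge (50 mm wide, top 21 mm lower) to the saddle; axes do not turn with the screw. Screw head: 24 mm square, sides along x and y, 15 mm tall, then a 12 mm cone. Key seated: handle along +y, grip block's centre 48 mm along +y and 31 mm above this point.
- saddle (a point): Middle of the floor of the steel saddle, a U-shaped rest on the bridge for the key's tail, 84 mm from the seat along its y and level with it; same axes. 12 mm long (y), 28 mm wide inside (x), open above; its walls rise 14 mm straight, then splay outwards to 32 mm.
- nut_handle (a point): Black upright round pin, 14 mm diameter, 46 mm tall, on the end of the brass locknut's one arm; this point is its centre, 152 mm above the table (pin from 129 to 175 mm, arm's top at 127 mm). It moves on a circle of 70 mm radius about the screw's axis (seat), on the -y side of the seat, away from the saddle.
- locknut (a joint): Angle of the locknut on the screw, rad, growing clockwise seen from above. Starts at 0 to 0.35; comes up tight at a firm stop at 1.3 and counts as tight from 1.1. At 0 (screw at 0) its arm points 50 degrees clockwise from the seat's x axis. About 3 N at the handle turns it; it drags the screw along unless that is held.
- screw (a joint): Angle of the press screw, rad, 0 at the start, growing clockwise seen from above. Turns easily when not held; with the key seated it has at most about 0.25 rad of play before key and saddle stop it. It must stay within 0.4 either way.
- green_key_grip (a point): Centre of the green grip block of another key of the same form (bystander), 31 mm up; its 15 mm square hole is too small for the screw. Leave it alone.
- cast: Off-white plaster cast of a jaw with white teeth (bystander), about 80 x 62 x 31 mm, origin near the centre of its underside. Leave it alone.
Mind the look-alikes: they are no part of the job. What is shaped like the part that bears orange_key_grip but pink or turquoise is not meant.

How it is judged:
By the outcome, as a careful person would: the job done as asked, in the order asked, and still so for the second after the job is handed in, with the robot touching nothing.
It also fails if it takes over 59 s, if anything falls off the work surface, if the arm or the gripper's body presses on something with over 40 N, if the wrist force passes 120 N, or if a joint passes its speed limit or range.

## Working session

There is one attempt and no reset: what is moved stays moved. The work goes in short steps, Python scripts to look and compute and a shell command to move; the robot and the scene stay as the last step left them, time stands still between calls to the robot, and variables do not carry over. Pictures are saved under pics/ and viewed, at most 10 in all, crops included, and the job is handed in when it is done.

```bash
ls; mkdir -p pics
cat > h.py <<'E'
import numpy as np, cv2
from station import *
def P(name):
    c=calibration(name); K=np.array([[c['fx'],0,c['cx']],[0,c['fy'],c['cy']],[0,0,1]]); return K@np.array(c['extrinsics'])[:3]
def tri(obs): # [(P,uv)]
    A=[]
    for M,(u,v) in obs: A+= [u*M[2]-M[0], v*M[2]-M[1]]
    X=np.linalg.svd(np.array(A))[2][-1]; X=X[:3]/X[3]
    e=[np.round((M@np.r_[X,1])[:2]/(M@np.r_[X,1])[2]-uv,1).tolist() for M,uv in obs]
    return X,e
def onz(M,uv,z):
    u,v=uv; A=np.array([u*M[2]-M[0], v*M[2]-M[1]]); return np.linalg.solve(A[:,:2],-(A[:,2]*z+A[:,3]))
def proj(M,X): p=M@np.r_[X,1]; return p[:2]/p[2]
E
python3 - <<'E'
from h import *
s=get_state(); print({k:np.round(v,3).tolist() for k,v in s.items()}, tip_reach if not callable(tip_reach) else tip_reach())
for n in ['side','top']:
    im=grab_frame(n); cv2.imwrite(f'pics/{n}0.png',im[:,:,::-1])
    for q in ['orange_key_grip','seat','saddle','nut_handle','green_key_grip','cast']:
        print(n,q,[(np.round(d['location'],1).tolist(),round(d['conf'],2)) for d in mark_of(n,q)][:4])
E
```

```text
pics
{'t': 0.0, 'q': [-1.017, 0.359, 0.011, -0.0, -1.224, -0.288], 'qd': [0.0, 0.0, 0.001, -0.002, 0.001, -0.0], 'joint_efforts': [0.0, -58.272, 29.305, 6.997, 0.007, -0.0], 'eef_pos': [0.177, -0.651, 0.245], 'ee_rot': [3.14, -0.0, -2.876], 'force': [0.922, -0.635, -0.398], 'moment': [-0.012, 0.022, 0.004], 'gripper_force': 0.0, 'width': 0.087} 0.019
side orange_key_grip [([319.3, 187.3], 0.8), ([318.5, 162.4], 0.66), ([274.5, 196.8], 0.58)]
side seat [([204.2, 187.0], 0.61)]
side saddle [([189.7, 201.0], 0.86)]
side nut_handle [([212.3, 170.6], 0.45), ([204.5, 189.4], 0.16)]
side green_key_grip [([294.2, 166.2], 0.58)]
side cast [([153.1, 297.3], 0.59)]
top orange_key_grip [([293.2, 186.8], 0.79), ([198.2, 156.4], 0.61), ([339.6, 211.6], 0.59), ([385.2, 241.3], 0.54)]
top seat [([224.8, 153.4], 0.94)]
top saddle [([198.6, 158.9], 0.82)]
top nut_handle [([241.7, 138.3], 0.42)]
top green_key_grip [([343.8, 171.1], 0.6)]
top cast [([130.7, 193.6], 0.64)]
```

Run:
```python
import cv2,numpy as np
a=cv2.imread('pics/side0.png')[120:320,120:370];b=cv2.imread('pics/top0.png')[90:290,110:420]
cv2.imwrite('pics/c0.png',cv2.resize(a,None,fx=3,fy=3,interpolation=3));cv2.imwrite('pics/c1.png',cv2.resize(b,None,fx=2.5,fy=2.5,interpolation=3))
```

```text
(no output)
```

View pics/c0.png

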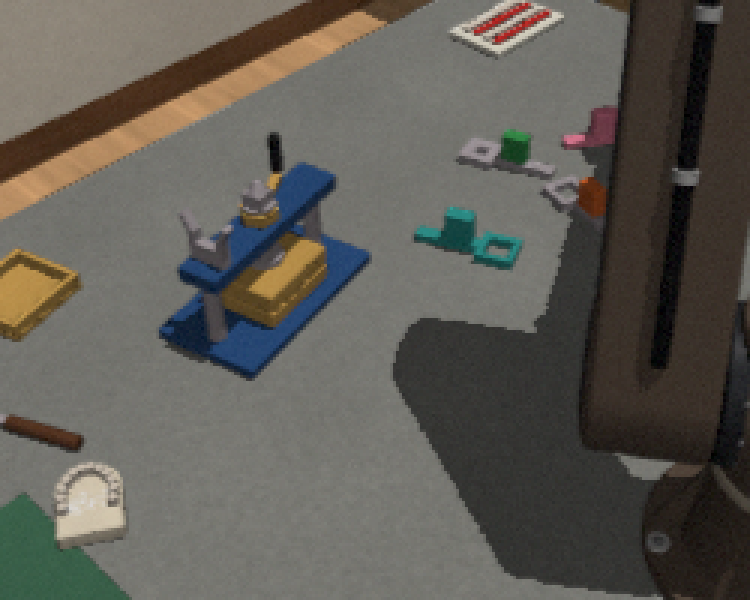

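View pics/c1.png

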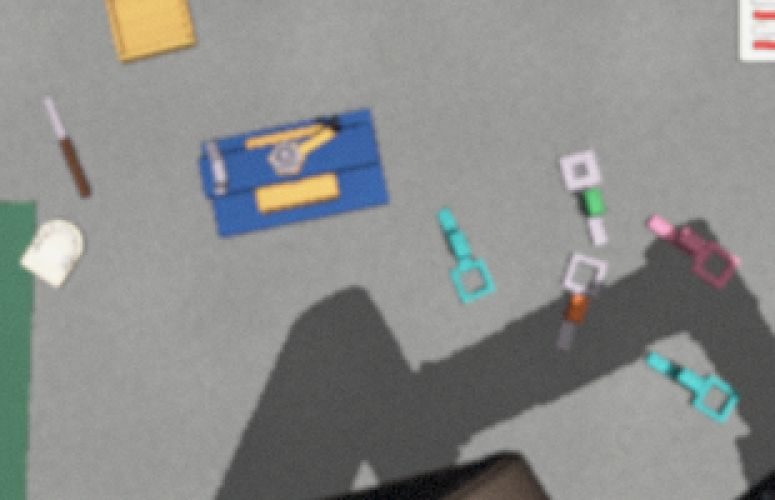

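The side view shows the orange key at about (317,186), the green key at (292,168), and the press with seat at (204,187), saddle at (190,201) and nut pin at (212,171). In the top view the orange key is at (341,213), saddle at (198,158), seat at (225,153) and pin at (242,139).

Run:
```python
from h import *
S,T=P('side'),P('top')
for n,a,b in [('orange',(319.3,187.3),(339.6,211.6)),('seat',(204.2,187),(224.8,153.4)),('saddle',(189.7,201),(198.6,158.9)),('nut',(212.3,170.6),(241.7,138.3)),('green',(294.2,166.2),(343.8,171.1)),('cast',(153.1,297.3),(130.7,193.6))]:
    X,e=tri([(S,a),(T,b)]); print(n,X.round(4),e, np.hypot(*X[:2]).round(3))
f=lambda u,v:(u/2.5+110,v/2.5+90)
print('socket',onz(T,f(584,273),.012),'tail',onz(T,f(565,345),.012),'grip',onz(T,(339.6,211.6),.031))
c=calibration('wrist');E=np.array(c['extrinsics']);s=get_state();print((-E[:3,:3].T@E[:3,3]).round(3),E[:3,:3].round(2),s['eef_pos'],c['fx'])
```

```text
orange [ 0.4175 -0.2885  0.0166] [[-2.6, -0.1], [1.1, 1.6]] 0.507
seat [0.5925 0.0843 0.1315] [[1.0, 0.1], [-0.5, -0.5]] 0.598
saddle [0.5732 0.1629 0.1312] [[0.1, 0.0], [-0.0, -0.0]] 0.596
nut [0.6313 0.0274 0.1499] [[-2.1, -0.2], [1.1, 1.1]] 0.632
green [ 0.5462 -0.2974  0.0466] [[-2.7, -0.2], [1.3, 1.7]] 0.622
cast [ 0.471   0.4063 -0.0156] [[-2.6, -0.4], [1.1, 1.0]] 0.622
socket [ 0.46368389 -0.29837335] tail [ 0.3693977  -0.27402191] grip [ 0.42218126 -0.28266219]
[ 0.108 -0.67   0.385] [[-0.26  0.97  0.  ]
 [ 0.93  0.25  0.26]
 [ 0.25  0.07 -0.96]] [ 0.17727954 -0.65126471  0.24557768] 296.1761310962681
```

```bash
python3 -m handwheel '[{"delta_pos":[0.45,0.68,-0.1],"dr":[0,0,8.35]},{"delta_pos":[0.45,0.68,-0.1],"dr":[0,0,8.35]},{"delta_pos":[0.45,0.68,-0.1],"dr":[0,0,8.35]},{"delta_pos":[0.45,0.68,-0.1],"dr":[0,0,8.35]},{"delta_pos":[0.45,0.68,-0.1],"dr":[0,0,8.35]},{"delta_pos":[0.45,0.68,-0.1],"dr":[0,0,8.35]},{"delta_pos":[0.45,0.68,-0.1],"dr":[0,0,8.35]},{"delta_pos":[0.45,0.68,-0.1],"dr":[0,0,8.35]},{"delta_pos":[0.45,0.68,-0.1],"dr":[0,0,8.35]},{"delta_pos":[0.45,0.68,-0.1],"dr":[0,0,8.35]}]' -1
python3 -m handwheel '[{"delta_pos":[0.45,0.68,-0.1],"dr":[0,0,8.35]},{"delta_pos":[0.45,0.68,-0.1],"dr":[0,0,8.35]},{"delta_pos":[0.45,0.68,-0.1],"dr":[0,0,8.35]},{"delta_pos":[0.45,0.68,-0.1],"dr":[0,0,8.35]},{"delta_pos":[0.45,0.68,-0.1],"dr":[0,0,8.35]},{"delta_pos":[0.45,0.68,-0.1],"dr":[0,0,8.35]},{"delta_pos":[0.45,0.68,-0.1],"dr":[0,0,8.35]},{"delta_pos":[0.45,0.68,-0.1],"dr":[0,0,8.35]},{"delta_pos":[0,0,0],"dr":[0,0,0]}]'
cat > look.py <<'E'
import sys
from h import *
n,fn=sys.argv[1:3]
s=get_state();M=P(n);im=grab_frame(n);cv2.imwrite(f'pics/{fn}.png',im[:,:,::-1]);np.save(f'pics/{fn}.npy',M)
print('t',s['t'],np.round(s['eef_pos'],4),np.round(s['ee_rot'],3),np.round(s['q'],2),np.round(s['force'],1))
for q in sys.argv[3:]: print(q,[(np.round(d['location'],1).tolist(),round(d['conf'],2)) for d in mark_of(n,q)][:4])
E
python3 look.py wrist w1 orange_key_grip; python3 look.py top t1 orange_key_grip
python3 - <<'E'
import cv2
cv2.imwrite('pics/w1b.png',cv2.resize(cv2.imread('pics/w1.png'),None,fx=1.5,fy=1.5))
E
```

```text
t: 1.7
eef_pos: [0.3128, -0.4464, 0.2157]
ee_rot: [-3.141, -0.0, -1.412]
force: [-0.6, 0.1, -0.2]
width: 0.0881
gripper_force: 0.0
t: 2.6
eef_pos: [0.4214, -0.2824, 0.1915]
ee_rot: [-3.141, -0.0, -0.246]
force: [-0.1, 0.4, 0.5]
width: 0.0875
gripper_force: 0.0
t 2.6 [ 0.4214 -0.2824  0.1915] [-3.141 -0.    -0.246] [-0.2   0.13 -0.43 -0.   -1.01  1.53] [-0.1  0.4  0.5]
orange_key_grip [([94.3, 139.5], 0.79), ([407.2, 225.6], 0.69), ([387.1, 52.4], 0.67), ([257.6, 179.9], 0.56)]
t 2.7 [ 0.4205 -0.2838  0.1917] [ 3.142 -0.    -0.253] [-0.21  0.13 -0.43  0.   -1.01  1.52] [-0.   1.   0.3]
orange_key_grip [([386.5, 240.5], 0.65), ([339.9, 214.6], 0.4)]
```

View pics/w1b.png

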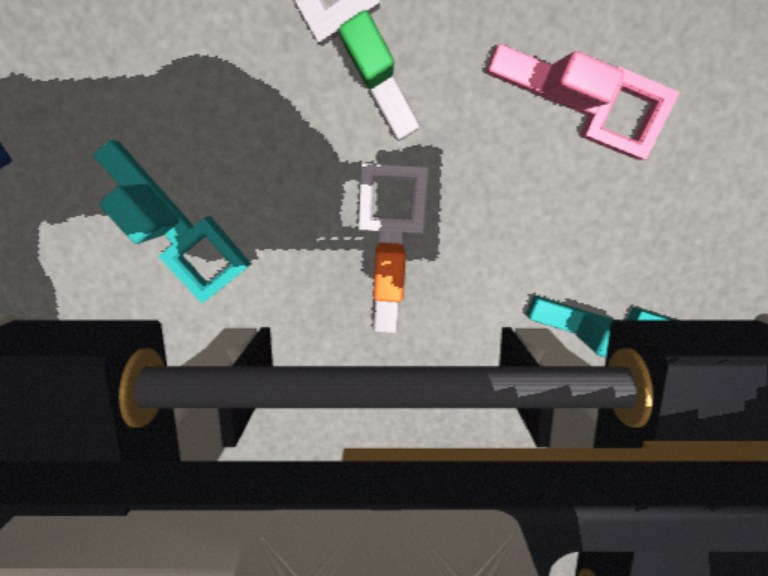

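The wrist view shows the orange key below, grip at about (260,182), socket centre at (263,131) and tail end at (257,221), nearly aligned with the tool. The green and pink keys are well clear.

Run:
```python
from h import *
S,T,W=P('side'),P('top'),np.load('pics/w1.npy')
X,e=tri([(T,(339.8,213)),(S,(319.3,187.3)),(W,(257.6,179.9))]);print(X,e)
X,e=tri([(S,(319.3,187.3)),(W,(257.6,179.9))]);print(X,e)
g=onz(W,(257.6,179.9),.031);s=onz(W,(394.5/1.5,197/1.5),.012);t=onz(W,(386/1.5,331/1.5),.012)
print(g,s,t,np.hypot(*(t-s)),np.hypot(*(g-s)),np.degrees(np.arctan2(*(t-s)[::-1])))
```

```text
[ 0.41410617 -0.28632173  0.01993861] [[0.4, 1.2], [-2.2, -0.2], [4.2, 0.2]]
[ 0.4096912  -0.28665649  0.02072891] [[-1.1, 0.1], [5.5, 4.2]]
[ 0.41810485 -0.28262874] [ 0.46364661 -0.30000257] [ 0.36682348 -0.26945197] 0.1015286081709486 0.048743227996339324 162.4879554566369
```

```bash
python3 -m handwheel '[{"delta_pos":[-0.08,-0.04,-0.9],"dr":[0,0,-3.2]},{"delta_pos":[0,0,-0.9],"dr":[0,0,0]},{"delta_pos":[0,0,-0.9],"dr":[0,0,0]},{"delta_pos":[0,0,-0.9],"dr":[0,0,0]},{"delta_pos":[0,0,-0.9],"dr":[0,0,0]},{"delta_pos":[0,0,-0.7],"dr":[0,0,0]},{"delta_pos":[0,0,0],"dr":[0,0,0]}]'
python3 -m handwheel '[{"delta_pos":[0,0,0],"dr":[0,0,0]},{"delta_pos":[0,0,0],"dr":[0,0,0]},{"delta_pos":[0,0,0],"dr":[0,0,0]},{"delta_pos":[0,0,0],"dr":[0,0,0]},{"delta_pos":[0,0,0],"dr":[0,0,0]},{"delta_pos":[0,0,0],"dr":[0,0,0]},{"delta_pos":[0,0,0],"dr":[0,0,0]},{"delta_pos":[0,0,0],"dr":[0,0,0]}]' 1 30
```

```text
t: 3.5
eef_pos: [0.4156, -0.2855, 0.0332]
ee_rot: [3.141, 0.005, -0.311]
force: [-0.7, 0.2, 0.2]
width: 0.088
gripper_force: 0.0
t: 4.3
eef_pos: [0.4179, -0.2852, 0.0356]
ee_rot: [-3.142, 0.0, -0.308]
force: [0.7, 0.2, -0.2]
width: 0.0291
gripper_force: 0.0
```

```bash
python3 -m handwheel '[{"delta_pos":[0,0,0],"dr":[0,0,0]},{"delta_pos":[0,0,0],"dr":[0,0,0]},{"delta_pos":[0,0,0],"dr":[0,0,0]},{"delta_pos":[0,0,0],"dr":[0,0,0]}]'
python3 -m handwheel '[{"delta_pos":[0,0,0.5],"dr":[0,0,0]},{"delta_pos":[0,0,0.9],"dr":[0,0,0]},{"delta_pos":[0,0,0.9],"dr":[0,0,0]},{"delta_pos":[0,0,0.9],"dr":[0,0,0]},{"delta_pos":[0,0,0.9],"dr":[0,0,0]},{"delta_pos":[0,0,0],"dr":[0,0,0]}]'
python3 look.py wrist w2
```

```text
t: 4.7
eef_pos: [0.4179, -0.2852, 0.0355]
ee_rot: [-3.142, 0.0, -0.308]
force: [0.4, 0.5, -0.9]
width: 0.0204
gripper_force: 30.0
t: 5.3
eef_pos: [0.4197, -0.286, 0.1621]
ee_rot: [3.141, -0.006, -0.308]
force: [0.5, -0.0, -1.1]
width: 0.0196
gripper_force: 30.0
t 5.3 [ 0.4197 -0.286   0.1621] [ 3.141 -0.006 -0.308] [-0.21  0.15 -0.47  0.   -0.94  1.47] [ 0.5 -0.  -1.1]
```

View pics/w2.png

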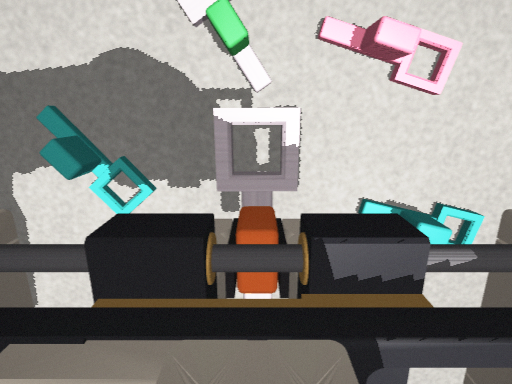

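The orange key is held level and square in the jaws, with its socket hole centred at about (257,148).

```bash
python3 -m handwheel '[{"delta_pos":[0.12,0.91,0.33],"dr":[0,0,2.24]},{"delta_pos":[0.12,0.91,0.33],"dr":[0,0,2.24]},{"delta_pos":[0.12,0.91,0.33],"dr":[0,0,2.24]},{"delta_pos":[0.12,0.91,0.33],"dr":[0,0,2.24]},{"delta_pos":[0.12,0.91,0.33],"dr":[0,0,2.24]},{"delta_pos":[0.12,0.91,0.33],"dr":[0,0,2.24]},{"delta_pos":[0.12,0.91,0.33],"dr":[0,0,2.24]},{"delta_pos":[0.12,0.91,0.33],"dr":[0,0,2.24]},{"delta_pos":[0.12,0.91,0.33],"dr":[0,0,2.24]},{"delta_pos":[0.12,0.91,0.33],"dr":[0,0,2.24]}]'
python3 -m handwheel '[{"delta_pos":[0.12,0.91,0.33],"dr":[0,0,2.24]},{"delta_pos":[0.12,0.91,0.33],"dr":[0,0,2.24]},{"delta_pos":[0.12,0.91,0.33],"dr":[0,0,2.24]},{"delta_pos":[0.12,0.91,0.33],"dr":[0,0,2.24]},{"delta_pos":[0,0,0],"dr":[0,0,0]},{"delta_pos":[0,0,0],"dr":[0,0,0]}]'
python3 look.py wrist w3 seat saddle nut_handle
python3 - <<'E'
import cv2
cv2.imwrite('pics/w3b.png',cv2.resize(cv2.imread('pics/w3.png')[:200,110:410],None,fx=2.6,fy=2.6,interpolation=3))
E
```

```text
t: 6.35
eef_pos: [0.4531, -0.0112, 0.2565]
ee_rot: [3.141, 0.002, 0.084]
force: [0.7, -0.1, -2.0]
width: 0.0202
gripper_force: 30.0
t: 6.95
eef_pos: [0.4677, 0.0972, 0.2957]
ee_rot: [3.141, 0.002, 0.24]
force: [0.2, -0.6, -2.2]
width: 0.0199
gripper_force: 30.0
t 6.95 [0.4677 0.0972 0.2957] [3.141e+00 2.000e-03 2.400e-01] [ 0.62 -0.   -0.32 -0.   -1.25  1.19] [ 0.2 -0.6 -2.2]
seat [([301.7, 55.4], 0.79)]
saddle [([209.7, 48.1], 0.84)]
nut_handle [([381.8, 17.7], 0.68)]
```

View pics/w3b.png

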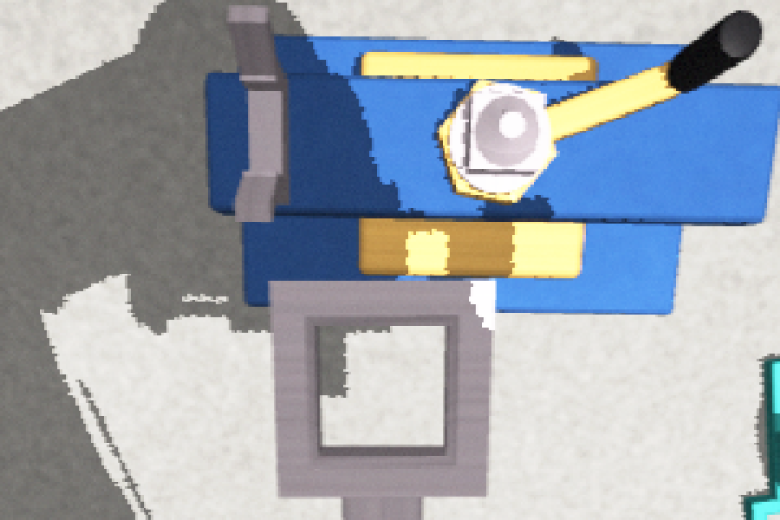

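The view shows the press ahead: screw head square near (305,50), cone apex about (307,47), saddle floor near (212,50), pin top at (395,14). The key socket is centred near (257,150).

Run:
```python
from h import *
W=np.load('pics/w3.npy');S,T=P('side'),P('top')
f=lambda u,v:(u/2.6+110-.3,v/2.6-.3)
a=lambda d:np.degrees(np.arctan2(d[1],d[0]))
seat,e=tri([(W,(301.7,55.4)),(S,(204.2,187)),(T,(224.8,153.4))]);print('seat3',seat,e)
sad,e=tri([(W,(209.7,48.1)),(S,(189.7,201)),(T,(198.6,158.9))]);print('sad3',sad,e)
nut,e=tri([(W,(381.8,17.7)),(S,(212.3,170.6)),(T,(241.7,138.3))]);print('nut3',nut,e)
s=onz(W,(301.7,55.4),.136);d=onz(W,(209.7,48.1),.136);n=onz(W,(381.8,17.7),.152);ap=onz(W,f(513,122),.163)
print('seat',s,'sad',d,np.hypot(*(d-s)),a(d-s),'nut',n,np.hypot(*(n-s)),a(n-s),'apex',ap)
for p,q in [((207,73),(780,87)),((210,214),(765,223))]: 
    A,B=onz(W,f(*p),.115),onz(W,f(*q),.115);print('bridge',A,B,a(A-B))
A,B=onz(W,f(473,170),.148),onz(W,f(533,172),.148);print('head',a(A-B))
tcp=np.array([.4677,.0972]);yaw=.24;R=np.array([[np.cos(yaw),-np.sin(yaw)],[np.sin(yaw),np.cos(yaw)]])
for C in ([(270,281),(495,281),(488,497),(278,497)],[(305,317),(458,316),(456,464),(308,466)]):
  C=[R.T@(onz(W,f(*c),.2957-.0235)-tcp) for c in C]; print(np.round(C,4).tolist(),np.mean(C,0))
```

```text
seat3 [0.59212609 0.08418892 0.13172241] [[-0.4, -1.3], [1.1, 0.1], [-0.5, -0.4]]
sad3 [0.57379259 0.16412907 0.13194173] [[4.7, 4.7], [-0.4, -0.1], [-0.5, -0.3]]
nut3 [0.63172555 0.02720164 0.15000541] [[-1.3, 1.4], [-2.2, -0.4], [1.2, 1.0]]
seat [0.59036135 0.0839225 ] sad [0.57620528 0.16852492] 0.08577856939357646 99.49900111389952 nut [0.63236573 0.02710144] 0.07066116842784656 -53.52672496748164 apex [0.59309182 0.08414566]
bridge [0.59219823 0.1952738 ] [ 0.63858148 -0.01546784] 102.41262622328289
bridge [0.54317849 0.18523472] [ 0.59155827 -0.02766467] 102.80261692918604
head 101.90369151750183
[[0.0696, 0.0228], [0.0695, -0.0232], [0.0236, -0.0233], [0.0237, 0.0228]] [ 0.04660648 -0.00021775]
[[0.0624, 0.0158], [0.0625, -0.0158], [0.0311, -0.0161], [0.0307, 0.0161]] [ 4.66845217e-02 -1.48543323e-06]
```

```bash
python3 -m handwheel '[{"delta_pos":[0.345,0.1,-0.2],"dr":[0,0,-8.3]},{"delta_pos":[0.345,0.1,-0.2],"dr":[0,0,-8.3]},{"delta_pos":[0.345,0.1,-0.2],"dr":[0,0,-8.3]},{"delta_pos":[0.345,0.1,-0.2],"dr":[0,0,-8.3]},{"delta_pos":[0.345,0.1,-0.2],"dr":[0,0,-8.3]},{"delta_pos":[0.345,0.1,-0.2],"dr":[0,0,-8.3]},{"delta_pos":[0.345,0.1,-0.2],"dr":[0,0,-8.3]},{"delta_pos":[0.345,0.1,-0.2],"dr":[0,0,-8.3]},{"delta_pos":[0.345,0.1,-0.2],"dr":[0,0,-8.3]},{"delta_pos":[0.345,0.1,-0.2],"dr":[0,0,-8.3]}]'
python3 -m handwheel '[{"delta_pos":[0.345,0.1,-0.2],"dr":[0,0,-8.3]},{"delta_pos":[0,0,0],"dr":[0,0,0]},{"delta_pos":[0,0,0],"dr":[0,0,0]},{"delta_pos":[0,0,0],"dr":[0,0,0]}]'
python3 look.py wrist w4
python3 - <<'E'
import cv2
cv2.imwrite('pics/w4b.png',cv2.resize(cv2.imread('pics/w4.png')[60:240,150:370],None,fx=3,fy=3,interpolation=3))
E
```

```text
t: 8.15
eef_pos: [0.5721, 0.1261, 0.2365]
ee_rot: [3.141, -0.0, -1.217]
force: [0.5, 0.0, -0.3]
width: 0.0201
gripper_force: 30.0
t: 8.55
eef_pos: [0.5818, 0.1294, 0.2314]
ee_rot: [-3.141, 0.0, -1.352]
force: [-0.2, 0.4, -1.3]
width: 0.0195
gripper_force: 30.0
t 8.55 [0.5818 0.1294 0.2314] [-3.141  0.    -1.352] [ 0.55  0.24 -0.19  0.   -1.14 -0.33] [-0.2  0.4 -1.3]
```

View pics/w4b.png

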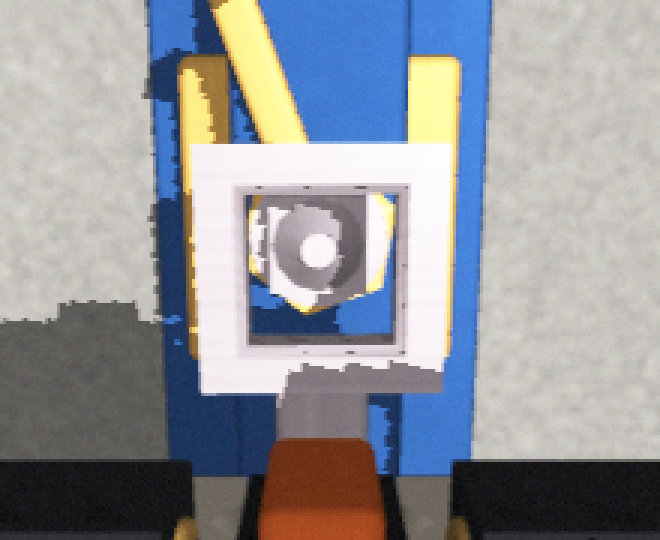

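The hole frames the cone: apex at crop (319,250), hole about (247,194)–(396,345), and the bridge edges are symmetric, so the yaw is right.

Run:
```python
from h import *
W=np.load('pics/w4.npy');f=lambda u,v:(u/3+150-.3,v/3+60-.3)
z=.2314-.0355
C=[onz(W,f(*c),z+.012) for c in [(190,143),(453,143),(443,392),(201,393)]];print(np.mean(C,0))
C=[onz(W,f(*c),z) for c in [(248,195),(396,195),(394,345),(249,345)]];print(np.mean(C,0),np.hypot(*(C[0]-C[1])),np.hypot(*(C[0]-C[3])))
print('apex',onz(W,f(319,250),.163))
l=[onz(W,f(*c),.115) for c in [(148,0),(168,475),(492,0),(472,475)]]
for i in (0,2): d=l[i+1]-l[i];print(np.degrees(np.arctan2(d[1],d[0])))
m=(np.mean(l[::2],0),np.mean(l[1::2],0));print(m)
d=m[1]-m[0];d/=np.hypot(*d);h=np.array([.5922,.0842])-m[0];print('hole off midline',h[0]*d[1]-h[1]*d[0])
```

```text
[0.59160012 0.08278826]
[0.59126575 0.08433876] 0.02856933511992007 0.02967529760081414
apex [0.59199333 0.08413267]
102.12948116155617
102.77899737727807
(array([0.60501588, 0.02473803]), array([0.57582532, 0.15690832]))
hole off midline 0.0003091793914400485
```

```bash
python3 -m handwheel '[{"delta_pos":[0.02,0.01,-0.4],"dr":[0,0,0]},{"delta_pos":[0,0,-0.4],"dr":[0,0,0]},{"delta_pos":[0,0,-0.3],"dr":[0,0,0]},{"delta_pos":[0,0,-0.2],"dr":[0,0,0]},{"delta_pos":[0,0,-0.2],"dr":[0,0,0]},{"delta_pos":[0,0,0],"dr":[0,0,0]},{"delta_pos":[0,0,0],"dr":[0,0,0]}]' && python3 -m handwheel '[{"delta_pos":[0,0,-0.15],"dr":[0,0,0]},{"delta_pos":[0,0,-0.15],"dr":[0,0,0]},{"delta_pos":[0,0,0],"dr":[0,0,0]}]'
```

```text
t: 9.3
eef_pos: [0.5829, 0.1302, 0.1862]
ee_rot: [-3.142, -0.0, -1.354]
force: [0.2, -1.3, -1.5]
width: 0.0198
gripper_force: 30.0
t: 9.6
eef_pos: [0.5823, 0.1301, 0.1764]
ee_rot: [3.141, -0.0, -1.355]
force: [-0.1, 1.1, -1.1]
width: 0.0201
gripper_force: 30.0
```

```bash
python3 -m handwheel '[{"delta_pos":[0,0,-0.08],"dr":[0,0,0]},{"delta_pos":[0,0,-0.06],"dr":[0,0,0]},{"delta_pos":[0,0,-0.03],"dr":[0,0,0]},{"delta_pos":[0,0,0],"dr":[0,0,0]},{"delta_pos":[0,0,0],"dr":[0,0,0]}]'
```

```text
t: 10.1
eef_pos: [0.5828, 0.1302, 0.1721]
ee_rot: [-3.141, 0.0, -1.355]
force: [0.2, 0.7, -1.6]
width: 0.0196
gripper_force: 30.0
```

```bash
python3 -m handwheel '[{"delta_pos":[0,0,-0.03],"dr":[0,0,0]},{"delta_pos":[0,0,0],"dr":[0,0,0]}]' && python3 -m handwheel '[{"delta_pos":[0,0,0],"dr":[0,0,0]},{"delta_pos":[0,0,0],"dr":[0,0,0]},{"delta_pos":[0,0,0],"dr":[0,0,0]},{"delta_pos":[0,0,0],"dr":[0,0,0]},{"delta_pos":[0,0,0],"dr":[0,0,0]}]' -0.2 && python3 -m handwheel '[{"delta_pos":[0,0,0.5],"dr":[0,0,0]},{"delta_pos":[0,0,0.8],"dr":[0,0,0]},{"delta_pos":[0,0,0.8],"dr":[0,0,0]},{"delta_pos":[0,0.5,0.8],"dr":[0,0,0]},{"delta_pos":[0,0,0],"dr":[0,0,0]}]'
python3 look.py wrist w5 nut_handle;python3 look.py side s5
python3 - <<'E'
import cv2,numpy as np
a=cv2.resize(cv2.imread('pics/w5.png')[0:260,130:390],(500,500),interpolation=3);b=cv2.resize(cv2.imread('pics/s5.png')[150:250,165:225],(300,500),interpolation=3)
cv2.imwrite('pics/w5b.png',np.hstack([a,b]))
E
```

```text
t: 10.3
eef_pos: [0.5829, 0.1303, 0.1716]
ee_rot: [-3.141, -0.0, -1.354]
force: [-0.5, -0.4, 1.4]
width: 0.0195
gripper_force: 30.0
t: 10.8
eef_pos: [0.5827, 0.1302, 0.1711]
ee_rot: [3.142, -0.0, -1.355]
force: [-0.4, -1.6, 0.5]
width: 0.0509
gripper_force: 0.0
t: 11.3
eef_pos: [0.5845, 0.1467, 0.262]
ee_rot: [-3.135, 0.001, -1.354]
force: [-0.0, -1.0, 0.5]
width: 0.0528
gripper_force: 0.0
t 11.3 [0.5845 0.1467 0.262 ] [-3.135e+00  1.000e-03 -1.354e+00] [ 0.57  0.23 -0.14  0.   -1.2  -0.35] [-0.  -1.   0.5]
nut_handle [([232.1, 31.0], 0.74)]
t 11.4 [0.5827 0.1456 0.2585] [-3.141e+00  1.000e-03 -1.354e+00] [ 0.57  0.23 -0.14 -0.   -1.2  -0.35] [ 0.3 -0.3  0.2]
```

View pics/w5b.png

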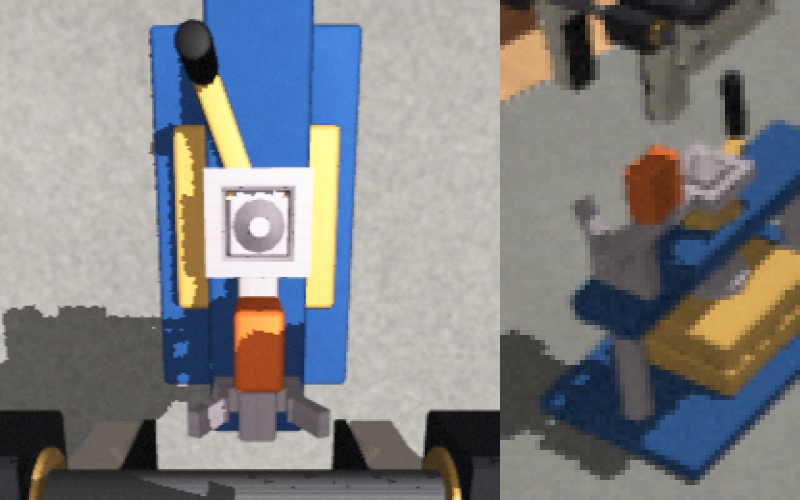

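The key is seated: the screw head fills the socket and the tail lies in the saddle. The nut pin shows at (232,31).

Run:
```python
from h import *
W=np.load('pics/w5.npy');s=np.array([.5917,.0843])
n=onz(W,(232.1,31),.152);d=n-s;print(n,np.hypot(*d),np.degrees(np.arctan2(d[1],d[0])))
X,e=tri([(W,(232.1,31)),(np.load('pics/w3.npy'),(381.8,17.7)),(P('side'),(212.3,170.6)),(P('top'),(241.7,138.3))]);print(X,e)
for a in (-54,-65,-75,-85,-95,-105,-115,-125): print(a,(s+.07*np.array([np.cos(np.radians(a)),np.sin(np.radians(a))])).round(4))
```

```text
[0.63035981 0.02720318] 0.06895380849886286 -55.89838175395664
[0.63147823 0.0271888  0.15022355] [[-1.2, 0.2], [-1.3, 1.7], [-2.1, -0.4], [1.2, 1.0]]
-54 [0.6328 0.0277]
-65 [0.6213 0.0209]
-75 [0.6098 0.0167]
-85 [0.5978 0.0146]
-95 [0.5856 0.0146]
-105 [0.5736 0.0167]
-115 [0.5621 0.0209]
-125 [0.5515 0.027 ]
```

```bash
python3 -m handwheel '[{"delta_pos":[0.32,-0.79,0],"dr":[0,0,4.5]},{"delta_pos":[0.32,-0.79,0],"dr":[0,0,4.5]},{"delta_pos":[0.32,-0.79,0],"dr":[0,0,4.5]},{"delta_pos":[0.32,-0.79,0],"dr":[0,0,4.5]},{"delta_pos":[0.33,-0.78,0],"dr":[0,0,4.5]},{"delta_pos":[0,0,0],"dr":[0,0,0]},{"delta_pos":[0,0,0],"dr":[0,0,0]}]' && python3 -m handwheel '[{"delta_pos":[0,0,-0.6],"dr":[0,0,0]},{"delta_pos":[0,0,-0.6],"dr":[0,0,0]},{"delta_pos":[0,0,-0.6],"dr":[0,0,0]},{"delta_pos":[0,0,-0.6],"dr":[0,0,0]},{"delta_pos":[0,0,-0.6],"dr":[0,0,0]},{"delta_pos":[0,0,0],"dr":[0,0,0]},{"delta_pos":[0,0,0],"dr":[0,0,0]}]'
```

```text
t: 12.15
eef_pos: [0.6306, 0.0262, 0.2568]
ee_rot: [3.14, 0.001, -0.964]
force: [-0.1, -0.4, -0.5]
width: 0.0524
gripper_force: 0.0
t: 12.85
eef_pos: [0.6308, 0.0275, 0.1682]
ee_rot: [3.141, -0.0, -0.962]
force: [1.2, 1.3, 1.1]
width: 0.0521
gripper_force: 0.0
```

```bash
python3 -m handwheel '[{"delta_pos":[0,0,0],"dr":[0,0,0]},{"delta_pos":[0,0,0],"dr":[0,0,0]},{"delta_pos":[0,0,0],"dr":[0,0,0]},{"delta_pos":[0,0,0],"dr":[0,0,0]}]' 0.5 5 && python3 -m handwheel '[{"delta_pos":[-0.172,-0.109,0],"dr":[0,0,-5]},{"delta_pos":[-0.181,-0.094,0],"dr":[0,0,-5]},{"delta_pos":[-0.188,-0.078,0],"dr":[0,0,-5]},{"delta_pos":[-0.194,-0.061,0],"dr":[0,0,-5]},{"delta_pos":[-0.199,-0.044,0],"dr":[0,0,-5]},{"delta_pos":[0,0,0],"dr":[0,0,0]}]'
python3 look.py wrist w6 nut_handle seat
```

```text
t: 13.25
eef_pos: [0.6312, 0.0271, 0.1687]
ee_rot: [-3.141, -0.0, -0.962]
force: [0.4, 0.5, -0.5]
width: 0.0267
gripper_force: 0.0
t: 13.85
eef_pos: [0.603, 0.0155, 0.1686]
ee_rot: [-3.14, 0.0, -1.4]
force: [1.9, -0.2, -0.2]
width: 0.022
gripper_force: 0.3
t 13.85 [0.603  0.0155 0.1686] [-3.14  0.   -1.4 ] [ 0.35  0.3  -0.26 -0.   -1.01 -0.18] [ 1.9 -0.2 -0.2]
nut_handle [([248.4, 233.2], 0.85)]
seat []
```

```bash
python3 -m handwheel '[{"delta_pos":[-0.202,-0.027,0],"dr":[0,0,-5]},{"delta_pos":[-0.203,-0.009,0],"dr":[0,0,-5]},{"delta_pos":[-0.203,0.009,0],"dr":[0,0,-5]},{"delta_pos":[-0.202,0.027,0],"dr":[0,0,-5]},{"delta_pos":[-0.199,0.044,0],"dr":[0,0,-5]},{"delta_pos":[0,0,0],"dr":[0,0,0]}]' && python3 -m handwheel '[{"delta_pos":[-0.097,0.03,0],"dr":[0,0,-2.5]},{"delta_pos":[-0.097,0.03,0],"dr":[0,0,-2.5]},{"delta_pos":[0,0,0],"dr":[0,0,0]}]'
```

```text
t: 14.6
eef_pos: [0.573, 0.017, 0.1685]
ee_rot: [-3.141, 0.0, -1.834]
force: [0.9, 0.4, 0.3]
width: 0.0218
gripper_force: 0.3
t: 14.9
eef_pos: [0.5676, 0.0187, 0.1685]
ee_rot: [-3.141, 0.0, -1.919]
force: [2.6, 0.7, 0.6]
width: 0.0219
gripper_force: 0.9
```

```bash
python3 -m handwheel '[{"delta_pos":[-0.095,0.037,0],"dr":[0,0,-2.5]},{"delta_pos":[-0.093,0.041,0],"dr":[0,0,-2.5]},{"delta_pos":[0,0,0],"dr":[0,0,0]}]' ; python3 -m handwheel '[{"delta_pos":[-0.091,0.045,0],"dr":[0,0,-2.5]},{"delta_pos":[0,0,0],"dr":[0,0,0]}]'
```

```text
t: 15.2
eef_pos: [0.5618, 0.021, 0.1684]
ee_rot: [-3.141, 0.0, -2.006]
force: [3.1, 0.3, 0.4]
width: 0.0216
gripper_force: 0.9
t: 15.4
eef_pos: [0.559, 0.0222, 0.1684]
ee_rot: [-3.141, 0.0, -2.05]
force: [2.8, -0.2, 0.8]
width: 0.022
gripper_force: 1.0
```

```bash
python3 -m handwheel '[{"delta_pos":[-0.089,0.049,0],"dr":[0,0,-2.5]},{"delta_pos":[0,0,0],"dr":[0,0,0]}]' ; python3 -m handwheel '[{"delta_pos":[-0.087,0.053,0],"dr":[0,0,-2.5]},{"delta_pos":[0,0,0],"dr":[0,0,0]}]';  python3 look.py wrist w7 nut_handle seat; python3 look.py top t7 nut_handle
```

```text
t: 15.6
eef_pos: [0.5561, 0.0237, 0.1683]
ee_rot: [-3.141, 0.0, -2.094]
force: [2.0, -0.5, 1.0]
width: 0.0219
gripper_force: 1.0
t: 15.8
eef_pos: [0.5534, 0.0252, 0.1682]
ee_rot: [-3.142, -0.0, -2.138]
force: [3.1, -0.9, 1.5]
width: 0.0217
gripper_force: 1.0
t 15.8 [0.5534 0.0252 0.1682] [-3.142 -0.    -2.138] [ 0.4   0.23 -0.36  0.   -0.98 -0.97] [ 3.1 -0.9  1.5]
nut_handle [([246.8, 238.7], 0.83)]
seat []
t 15.95 [0.5533 0.0251 0.1682] [ 3.142 -0.    -2.138] [ 0.4   0.23 -0.36  0.   -0.98 -0.97] [ 2.2 -0.8  0.6]
nut_handle []
```

```bash
python3 -m handwheel '[{"delta_pos":[-0.085,0.056,0],"dr":[0,0,-2.5]},{"delta_pos":[0,0,0],"dr":[0,0,0]}]' ; python3 -m handwheel '[{"delta_pos":[-0.082,0.06,0],"dr":[0,0,-2.5]},{"delta_pos":[0,0,0],"dr":[0,0,0]}]'; python3 look.py side s8
python3 - <<'E'
import cv2,numpy as np
b=cv2.resize(cv2.imread('pics/s8.png')[130:250,150:270],(600,600),interpolation=3)
cv2.imwrite('pics/s8b.png',b)
E
```

```text
t: 16.25
eef_pos: [0.5507, 0.027, 0.1682]
ee_rot: [3.142, -0.0, -2.183]
force: [2.4, 0.0, 0.8]
width: 0.022
gripper_force: 0.9
t: 16.45
eef_pos: [0.5482, 0.0288, 0.1682]
ee_rot: [3.142, -0.0, -2.226]
force: [1.5, 0.2, 0.5]
width: 0.0216
gripper_force: 0.8
t 16.45 [0.5482 0.0288 0.1682] [ 3.142 -0.    -2.226] [ 0.41  0.22 -0.38 -0.   -0.98 -1.06] [1.5 0.2 0.5]
```

View pics/s8b.png

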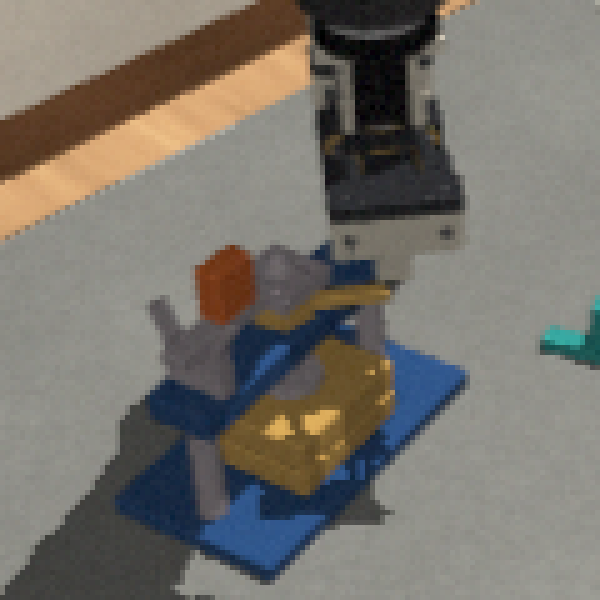

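The key is still in place in the saddle and the nut arm has swung to the near side; the angle so far is about 1.5 rad with screw play included. I will nudge on to feel the stop.

```bash
python3 -m handwheel '[{"delta_pos":[-0.04,0.031,0],"dr":[0,0,-1]},{"delta_pos":[0,0,0],"dr":[0,0,0]}]' ; python3 -m handwheel '[{"delta_pos":[-0.04,0.032,0],"dr":[0,0,-1]},{"delta_pos":[0,0,0],"dr":[0,0,0]}]'
```

```text
t: 16.7
eef_pos: [0.547, 0.0297, 0.1681]
ee_rot: [3.142, -0.0, -2.245]
force: [1.7, -0.7, 1.8]
width: 0.0218
gripper_force: 1.2
t: 16.9
eef_pos: [0.5458, 0.0306, 0.1681]
ee_rot: [-3.141, -0.0, -2.263]
force: [2.5, -1.8, -0.0]
width: 0.0219
gripper_force: 1.8
```

```bash
python3 -m handwheel '[{"delta_pos":[-0.04,0.033,0],"dr":[0,0,-1]},{"delta_pos":[0,0,0],"dr":[0,0,0]}]' ; python3 -m handwheel '[{"delta_pos":[-0.04,0.034,0],"dr":[0,0,-1]},{"delta_pos":[0,0,0],"dr":[0,0,0]}]'
```

```text
t: 17.1
eef_pos: [0.5449, 0.0314, 0.1682]
ee_rot: [-3.141, 0.0, -2.28]
force: [4.4, -3.3, -0.4]
width: 0.0218
gripper_force: 3.0
t: 17.3
eef_pos: [0.5442, 0.0322, 0.1682]
ee_rot: [-3.14, 0.0, -2.298]
force: [8.5, -5.3, -3.1]
width: 0.0222
gripper_force: 4.9
```

The force rose to 10 N, which is the firm stop. Backing off and lifting away to check.

```bash
python3 -m handwheel '[{"delta_pos":[0.1,-0.08,0],"dr":[0,0,0]},{"delta_pos":[0.03,-0.02,0],"dr":[0,0,0]},{"delta_pos":[0,0,0],"dr":[0,0,0]}]' && python3 -m handwheel '[{"delta_pos":[0,0,0.5],"dr":[0,0,0]},{"delta_pos":[0,0,0.8],"dr":[0,0,0]},{"delta_pos":[0,0,0.9],"dr":[0,0,0]},{"delta_pos":[0,0,0.9],"dr":[0,0,0]},{"delta_pos":[0.4,0.9,0.3],"dr":[0,0,8]},{"delta_pos":[0.4,0.9,0.3],"dr":[0,0,8]},{"delta_pos":[0.4,0.9,0.3],"dr":[0,0,8]},{"delta_pos":[0.3,0.9,0.3],"dr":[0,0,8]},{"delta_pos":[0.3,0.9,0.3],"dr":[0,0,8]},{"delta_pos":[0,0,0],"dr":[0,0,0]}]'
python3 look.py wrist w9 nut_handle seat saddle orange_key_grip
python3 - <<'E'
import cv2
cv2.imwrite('pics/w9b.png',cv2.resize(cv2.imread('pics/w9.png'),None,fx=1.5,fy=1.5,interpolation=3))
E
```

```text
t: 17.6
eef_pos: [0.5467, 0.0296, 0.1678]
ee_rot: [3.14, -0.001, -2.297]
force: [0.8, -0.5, 0.0]
width: 0.0215
gripper_force: 0.0
t: 18.6
eef_pos: [0.6021, 0.1676, 0.3064]
ee_rot: [-3.141, 0.0, -1.592]
force: [-0.3, 0.7, -0.1]
width: 0.022
gripper_force: 0.0
t 18.6 [0.6021 0.1676 0.3064] [-3.141  0.    -1.592] [ 0.58  0.25 -0.01 -0.   -1.32 -0.6 ] [-0.3  0.7 -0.1]
nut_handle [([308.5, 27.7], 0.86)]
seat [([266.9, 96.5], 0.97)]
saddle [([281.5, 172.2], 0.65)]
orange_key_grip [([270.1, 142.6], 0.59)]
```

View pics/w9b.png

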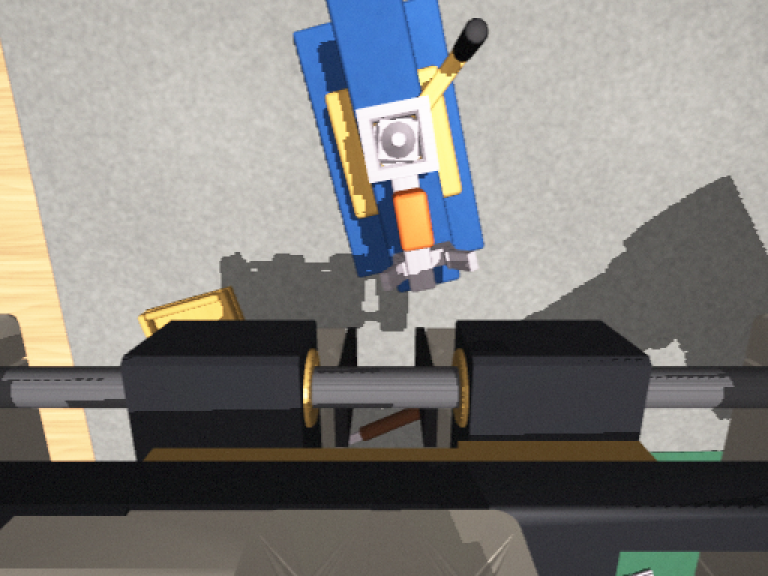

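The key is still seated with its tail in the saddle, and the arm points out at pin (313,22). The screw has turned only within the key's play.

Run:
```python
from h import *
W=np.load('pics/w9.npy');s=np.array([.5917,.0843]);d=onz(W,(308.5,27.7),.152)-s
a=np.degrees(np.arctan2(d[1],d[0]));print(np.hypot(*d),a,'nut+screw',np.radians(-37.5-a))
job_done()
```

```text
0.06741598630287729 -125.60112910081537 nut+screw 1.5376547775338194
the job is handed in; nothing more can be done
```

The press is locked and handed in at about 18.6 s: the orange key is seated with its tail in the saddle, and the locknut was turned clockwise to its firm stop (about 10 N). Nut plus screw measured 1.54 rad, which puts the nut near 1.29 if the screw used its full 0.25 rad of play. I did not measure the screw angle separately.

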